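Pack the graphite plates, then free the sagging gate bolt and hold the gate ajar

TASK

Lay the stiff fibre sheet squarely on the graphite plate on the carrying board and stack the loose plate squarely on it, setting both down gently and leaving the other things in place. Only then open the store's gate, ready for the pile: its bolt sags behind the keeper's bent-up lip, so lift it by its handle while pulling it back clear. Swing the gate about 20 degrees towards the robot and finish there still holding it ajar, as its spring would pull it shut.

Things in the scene. Friction and masses are not known exactly. Their poses are not given: they have to be found in the camera images.
- board: plywood carrying board, 150 (x) x 100 (y) x 10 mm, 0.5 kg, loose and flat on the bench. Origin: centre of its underside
- plate_a: dark grey graphite plate, 110 (x) x 56 (y) x 14 mm, lying on the middle of the board. Origin: centre of its underside
- plate_b: the loose graphite plate, the same 110 (x) x 56 (y) x 14 mm, about 0.16 kg, flat on the bench. Origin: centre of its underside. Grip it across its 56 mm width (y)
- sheet: stiff brown fibre sheet (rigid separator), 116 (x) x 62 (y) x 6 mm, 30 g, flat on the bench. Origin: centre of its underside. Grip it across its 62 mm width (y)
- store: low timber hutch fixed to the bench, its front (-x) towards the robot; a picket gate closes the front. Origin: on the bench under the gate's plane; z up. 385 mm wide (y from -170 to +215), body from x -20 to +227, flat roof at 147 mm. The gate hinge is at (0, +180), the keeper post at y -110 to -170 mm, 130 mm high
- gate: picket gate, 270 mm wide, 20 mm thick, top edge 150 mm above the bench, its bottom 30 mm above it. Origin: foot of the hinge axis (vertical), at bench level. From there the gate runs 270 mm to its own -y; its outside is its -x. Two steel staples for the bolt stand on its top edge at y -255 and -115 mm, 26 mm wide (x), 12 mm long (y), up to 193 mm above the bench
- keeper: steel keeper on top of the fixed post beyond the gate's free edge; same origin and axes as the shut gate (hinge foot). Two upright cheeks (x = +-11 to +-16, y -348 to -312, z 134 to 182 mm) stop the bolt from moving across, and a bent-up lip between them at y about -313 mm, top at 152 mm, stops the bolt's nose from being drawn out while it hangs low
- bolt: steel bolt along the gate's top edge: 12 mm rod, axis 160 mm above the bench when it hangs low, with a downturned nose (y -338 to -326, bottom at 142 mm) and an upright round handle; 0.12 to 0.23 kg. Same origin and axes as the gate when bolt_slide and bolt_lift are 0; moves with both. The nose must rise at least 10 mm (12 to 16 is comfortable) to pass over the keeper's lip
- handle (a point): middle of the bolt's upright handle: a plain round steel peg 18 mm in diameter, reaching from 37 mm below to 25 mm above this point; this point is 205 mm above the bench when the bolt hangs low, and 205 mm from the hinge axis with bolt_slide 0
- hinge (a point): point on the gate's vertical hinge axis, 205 mm above the bench; its y axis points from the gate's free edge to the hinge, its x axis to the back of the gate
- gate_hinge (a joint): gate angle, rad: 0 shut, grows as the free edge swings towards the robot (-x of the store; clockwise seen from above), up to 1.2. A spring pulls it shut (0.33 N m shut, 0.46 N m at 0.35 rad, about 3 N at the handle). Locked while the nose is between the keeper's cheeks
- bolt_slide (a joint): how far the bolt is drawn back, m, along the gate's own +y (towards the hinge): 0 fully home, 0.045 the stop. Starts at 0 to 0.005. The nose meets the lip at about 0.010 if it hangs low; it has cleared the lip and the cheeks from 0.030 on. It needs about 1 N and stays where it is left
- bolt_lift (a joint): how far the bolt is raised in its staples, m: 0 hanging low, 0.018 the stop. It sinks back by its own weight when not held up
- offcut: bystander: wooden block 90 x 45 x 24 mm. Origin: centre of its underside
- tin: bystander: round aluminium tin, 52 mm across, 28 mm high, on the store's roof. Origin: centre of its underside
- dish: bystander: small glass bowl, 70 mm across, 28 mm high. Origin: centre of its underside
- paddle: bystander: spatula lying flat on the bench, about 0.25 m long
- flask: bystander: green glass bottle, 60 mm across, 160 mm high. Origin: centre of its underside
- rodjar: bystander: glass jar with glass rods, 72 mm across, rods up to 150 mm high. Origin: centre of its underside
- rack: bystander: wooden block with holes, 130 x 90 x 60 mm. Origin: centre of its underside
There are look-alikes about, which are no part of the job. Leave any brown or pink look-alike of the plate_b alone.

How it is judged:
By the outcome, as a careful person would: the job done as asked, in the order asked, and still so for the second after the job is handed in, while the arm keeps its last pose, push and grip.
It also fails if it takes over 72 s, if anything falls off the work surface, if the arm or the gripper's body presses on something with over 40 N, if the wrist force passes 120 N, or if a joint passes its speed limit or range.

ROBOT

A 6-joint arm with a two-finger parallel gripper is mounted at the origin on the work surface. World frame = base frame: x ahead of the robot, y to its left, z up, the work surface at z = 0. Lengths are in m, angles in rad, forces in N, time in s.
With the tool pointing down it reaches from about 0.3 to 0.775 m from the base axis. Payload 14.6 kg.
Tool frame: the origin (TCP) lies on the centre line of the jaws, within the pads' length; the fingertips stand 19 mm ahead of it and the grasp point (between the pads) is the TCP; y points along the fingers, x is the direction in which the jaws open and shut, and the axes are right-handed (so a half turn about y gives the same grasp; the last joint's range is limited). The gripper opens to 94 mm and grips with 3 to 60 N. Pads are 16 mm wide; open, the fingers measure 119 mm over their backs; the gripper's body (75 mm by 177 mm) begins 78 mm behind the grasp point.
Start: joints at [-1.336, 0.3, 1.521, -0, 1.321, -0.067], TCP at [0.163, -0.525, 0.224] pointing down, gripper open.
Joint ranges: [-3.03, 3.03], [-0.79, 2.21], [0.23, 2.52], [-1.04, 4.18], [0, 3.07], [-2.55, 2.55]. Speed limits (rad/s): [2.22, 2.22, 2.57, 3.14, 3.14, 3.14].

INTERFACE

Orientations are given as [roll, pitch, yaw] about the fixed x, y, z axes, in that order (R = Rz(yaw) Ry(pitch) Rx(roll)).
In Python, from station import get_obs, cams, workorder gives the robot as it stands.
- The arm moves only by the shell command python3 -m handwheel 'ROWS' [FORCE]. ROWS is JSON, a list of rows, each an object of numbers: "fingers": the opening, from -1 (shut) to 1 (fully open); "x", "y", "z": the shift along the tool's x, y, z in m; "spin": the turn about the tool's y in degrees. In form: [{"fingers": .., "x": .., "y": .., "z": .., "spin": ..}, ...]. A call has exactly 10 rows; each row is the pose to reach, as a shift and turn from the pose commanded when the call began, along the tool's axes at that moment; what a row does not reach only later rows make up. A row lasts 1/10 s, in which the tool goes at most 50 mm and 8.59 degrees, less where a joint would pass 70% of its speed; a pose out of reach is approached as far as the arm can. A call with a gripper value outside its range is refused whole. The fingers move at their own pace and stop on an object; FORCE is the grip in N (left out, the last holds). Time passes only in rows, so rows that repeat a pose let the fingers close, or fill a call up. It gives the time, the measured TCP pose, the force and the opening at its end, in the units of the state.
- get_obs(): the state, without advancing time (a new reading comes with each control period).
- cams.camera(name): name is "side" or "top" or "wrist"; returns (picture, depth): 420x560x3 uint8, red, green, blue; 420x560 float32, m along the optical axis (not along the pixel's ray), 0 where there is no reading.
- cams.get_calibration(name): a dict with "fx", "fy", "cx", "cy" (pixels), "view" (4x4, takes a point from world to camera coordinates). Camera axes: x right, y down, z forward; pixel columns grow to the right and rows downward; lengths in m; the calibration is good to about 2 mm. A picture is of the moment at which its call begins: read the wrist's pose just before it. get_calibration takes no time and is no camera call; for the wrist camera it gives the pose at the moment of the call.
- workorder.hand_in(): hands the job in, once; it reports no verdict.
The state is a dict: "time_s": time; "qpos": joint angles; "joint_vel": joint speeds; "tau": joint torques, N m; "ee_pos": TCP position; "eef_rot": TCP orientation; "force": force on the tool from outside, world axes, zero at the start; "moment": the same for the moment, N m; "grip_width": finger opening in m.
Only numpy, scipy, OpenCV 4.12 (cv2) and the standard library are available. Lean on these libraries where they do the work, as an engineer would, in place of code of your own. Each camera call takes 0.05 s, during which the arm holds its last target. There are 200 camera calls.

## Working session

There is one attempt and no reset: what is moved stays moved. The work goes in short steps, Python scripts to look and compute and a shell command to move; the robot and the scene stay as the last step left them, time stands still between calls to the robot, and variables do not carry over. Pictures are saved under pics/ and viewed, about 8 in all and at most 12, crops included, and the job is handed in when it is done.

```bash
ls; mkdir -p pics; cat > h.py <<'E'
import numpy as np, cv2
from station import get_obs, cams, workorder
def snap(n,f=None):
    c=cams.get_calibration(n); im,d=cams.camera(n)
    np.savez('%s.npz'%(f or n),im=im,d=d,view=c['view'],k=[c['fx'],c['fy'],c['cx'],c['cy']])
    if f: cv2.imwrite('pics/%s.png'%f,im[:,:,::-1])
    return load(f or n)
def load(f):
    z=np.load('%s.npz'%f); return z['im'],z['d'],z['view'],z['k']
def pts(d,view,k):
    v,u=np.indices(d.shape); P=np.stack([(u-k[2])/k[0]*d,(v-k[3])/k[1]*d,d],-1)
    T=np.linalg.inv(view); return P@T[:3,:3].T+T[:3,3]
def ray(u,v,z,view,k):
    T=np.linalg.inv(view); r=T[:3,:3]@np.array([(u-k[2])/k[0],(v-k[3])/k[1],1]); o=T[:3,3]
    return o+r*(z-o[2])/r[2]
E
python3 - <<'E'
from h import *
o=get_obs(); print({k:np.round(v,4) for k,v in o.items()})
for n in('top','side'):
    im,d,V,k=snap(n,n+'0'); T=np.linalg.inv(V); print(n,k,T.round(3).tolist())
cv2.imwrite('pics/both.png',cv2.resize(np.hstack([load('top0')[0],load('side0')[0]])[:,:,::-1],(800,300)))
E
```

```text
pics
{'time_s': np.float64(0.0), 'qpos': array([-1.3356,  0.3004,  1.5216,  0.    ,  1.3207, -0.0666]), 'joint_vel': array([-0.0006, -0.0003, -0.0015,  0.0005,  0.0005,  0.0004]), 'tau': array([ 1.70000e-03, -5.31802e+01, -3.52735e+01,  7.08000e-02,
        2.44000e-02, -1.00000e-04]), 'ee_pos': array([ 0.1634, -0.5249,  0.2239]), 'eef_rot': array([-1.5707e+00,  1.2000e-03, -1.2690e+00]), 'force': array([ 0.2674,  0.7559, -0.0068]), 'moment': array([ 0.0003, -0.0343,  0.0272]), 'grip_width': np.float64(0.0938)}
top [380.77716139 380.77716139 279.1099492  213.48392443] [[0.012, -0.996, 0.093, 0.398], [-0.999, -0.014, -0.028, -0.041], [0.029, -0.092, -0.995, 1.338], [0.0, 0.0, 0.0, 1.0]]
side [394.97009356 394.97009356 281.92955147 207.0704912 ] [[-0.904, -0.317, 0.288, 0.142], [-0.427, 0.697, -0.575, 0.657], [-0.019, -0.643, -0.766, 1.096], [0.0, 0.0, 0.0, 1.0]]
```

View pics/top0.png

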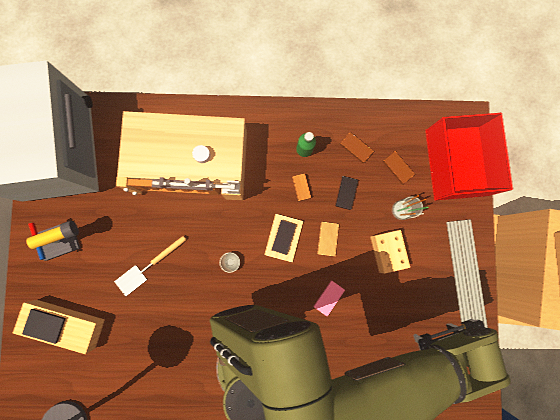

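View pics/side0.png

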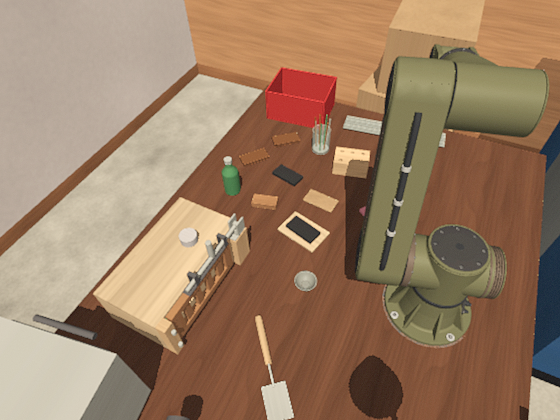

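Top view: board with plate_a at (284,236), sheet (tan) at (328,239), plate_b (dark) at (347,192), store top left with its gate along row ~185, bolt handle around (197,184). Brown look-alikes are at (357,147) and (399,167), a pink one at (329,298). The side view agrees.

```bash
cat >> h.py <<'E'
def rect(mask,z,view,k,near=None,minA=60):
    """largest contour near a pixel -> world rect on plane z: centre, yaw of long side, sizes"""
    cs,_=cv2.findContours(mask.astype(np.uint8),cv2.RETR_EXTERNAL,cv2.CHAIN_APPROX_NONE)
    cs=[c for c in cs if cv2.contourArea(c)>minA]
    if near is not None: cs=[c for c in cs if cv2.pointPolygonTest(c,near,True)>-6]
    c=max(cs,key=cv2.contourArea)[:,0,:].astype(float)
    W=np.array([ray(u,v,z,view,k)[:2] for u,v in c])
    (x,y),(a,b),t=cv2.minAreaRect((W*1000).astype(np.float32))
    if a<b: a,b,t=b,a,t+90
    t=(t+90)%180-90
    return np.round([x,y,t,a,b],1)
E
python3 - <<'E'
from h import *
im,d,V,k=load('top0'); hsv=cv2.cvtColor(im,cv2.COLOR_RGB2HSV)
for p in [(284,236),(270,222),(328,239),(347,192),(302,187),(240,260)]: print(p,im[p[1],p[0]],hsv[p[1],p[0]],pts(d,V,k)[p[1],p[0]].round(3))
P=pts(d,V,k)
dark=hsv[...,2]<75
tan=(hsv[...,2]>150)&(hsv[...,1]<170)
print('a',rect(dark&(hsv[...,1]<120),.024,V,k,(284,236)))
print('b',rect(dark&(hsv[...,1]<120),.014,V,k,(347,192)))
print('board',rect(tan,.010,V,k,(270,222)))
print('sheet',rect(tan,.006,V,k,(328,239)))
# handle: points with z .19-.24 in store area
m=(P[...,2]>.2)&(P[...,2]<.26)&(P[...,0]>.3)&(P[...,1]>0)
v,u=np.nonzero(m); print(np.c_[u,v,P[m].round(3)][:40])
E
```

```text
(284, 236) [93 71 66] [ 6 74 93] [ 0.442 -0.096  0.029]
(270, 222) [141  69  37] [  9 188 141] [ 0.492 -0.047 -0.001]
(328, 239) [250 196 102] [ 19 151 250] [ 0.435 -0.251  0.004]
(347, 192) [76 62 55] [10 70 76] [ 0.601 -0.317  0.014]
(302, 187) [245 153  59] [ 15 194 245] [ 0.614 -0.157  0.026]
(240, 260) [62 22  3] [ 10 243  62] [0.358 0.055 0.002]Traceback (most recent call last):
  File "<stdin>", line 7, in <module>
  File "h.py", line 21, in rect
    c=max(cs,key=cv2.contourArea)[:,0,:].astype(float)
      ~~~^^^^^^^^^^^^^^^^^^^^^^^^
ValueError: max() iterable argument is empty
```

```bash
python3 - <<'E'
from h import *
a=load('top0')[0][150:280,100:400]; b=load('side0')[0][190:350,130:290]
cv2.imwrite('pics/crop0.png',np.vstack([cv2.resize(a,None,fx=2.5,fy=2.5,interpolation=2),])[:,:,::-1])
b=cv2.resize(b,None,fx=3.5,fy=3.5,interpolation=2); cv2.imwrite('pics/crop1.png',b[:,:,::-1])
E
```

```text
(no output)
```

View pics/crop1.png

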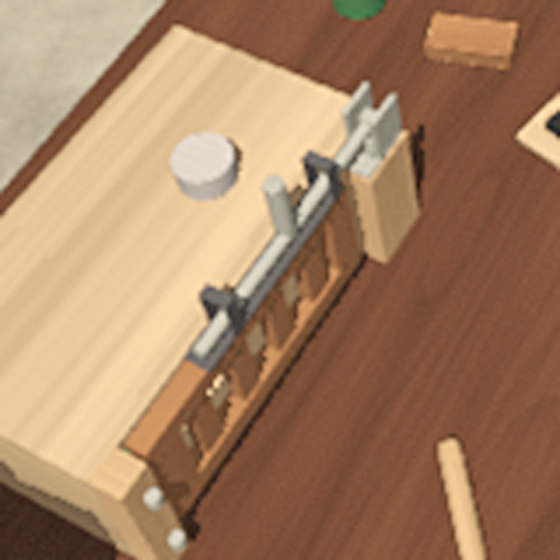

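Crop: bolt handle peg at (280,205) between two dark staples, cheeks at (370,130), shut gate, tin on the roof. Next, measure with better masks.

```bash
python3 - <<'E'
from h import *
im,d,V,k=load('top0'); hsv=cv2.cvtColor(im,cv2.COLOR_RGB2HSV); P=pts(d,V,k)
H,S,v_=hsv[...,0],hsv[...,1],hsv[...,2]
dark=(v_<130)&(S<130); tan=(v_>150)&(S<185)&(H>12)
print('a',rect(dark,.024,V,k,(284,236)));print('b',rect(dark,.014,V,k,(347,192)))
print('board',rect(tan,.010,V,k,(274,250)));print('sheet',rect(tan,.006,V,k,(328,239)));print('offcut',rect(v_>190,.024,V,k,(302,187)))
for f in('top0','side0'):
    im,d,V,k=load(f); P=pts(d,V,k)
    m=(P[...,2]>.196)&(P[...,2]<.26)&(P[...,0]>.45)&(P[...,1]>0)&(P[...,1]<.5)
    v,u=np.nonzero(m); print(f,len(u)); print(np.c_[u,v,P[m].round(3)][:30])
    # roof plane outline
    m=(np.abs(P[...,2]-.147)<.006)&(P[...,0]>.4)&(P[...,1]>0)
    q=(P[m][:,:2]*1000).astype(np.float32); print(cv2.minAreaRect(q),len(q))
E
```

```text
a [439.4 -94.2 -17.1 109.   55. ]
b [ 599.  -315.7  -12.9  110.6   57.4]
board [437.8 -94.2 -14.3 150.1 102.4]
sheet [ 436.3 -250.1   -6.6  115.3   64.6]
offcut [ 615.8 -154.    14.4   88.3   46.1]
top0 54
[[1.60e+02 1.77e+02 6.09e-01 2.87e-01 1.97e-01]
 [1.63e+02 1.77e+02 6.09e-01 2.78e-01 1.97e-01]
 [1.60e+02 1.78e+02 6.06e-01 2.87e-01 1.96e-01]
 [1.86e+02 1.78e+02 6.02e-01 2.02e-01 2.29e-01]
 [1.87e+02 1.78e+02 6.01e-01 1.98e-01 2.32e-01]
 [1.88e+02 1.78e+02 6.01e-01 1.96e-01 2.31e-01]
 [1.61e+02 1.79e+02 6.03e-01 2.83e-01 1.97e-01]
 [1.85e+02 1.79e+02 5.99e-01 2.05e-01 2.27e-01]
 [1.86e+02 1.79e+02 5.98e-01 2.02e-01 2.30e-01]
 [1.87e+02 1.79e+02 5.99e-01 1.99e-01 2.28e-01]
 [1.88e+02 1.79e+02 5.98e-01 1.95e-01 2.33e-01]
 [1.89e+02 1.79e+02 5.99e-01 1.93e-01 2.30e-01]
 [1.90e+02 1.79e+02 6.01e-01 1.93e-01 2.15e-01]
 [1.85e+02 1.80e+02 5.95e-01 2.04e-01 2.31e-01]
 [1.86e+02 1.80e+02 5.96e-01 2.02e-01 2.27e-01]
 [1.87e+02 1.80e+02 5.96e-01 1.99e-01 2.28e-01]
 [1.88e+02 1.80e+02 5.96e-01 1.96e-01 2.30e-01]
 [1.89e+02 1.80e+02 5.96e-01 1.93e-01 2.29e-01]
 [1.90e+02 1.80e+02 5.96e-01 1
[... 1506 characters left out ...]
2.03e-01 2.31e-01]
 [2.08e+02 2.43e+02 5.95e-01 2.01e-01 2.29e-01]
 [2.09e+02 2.43e+02 5.90e-01 2.02e-01 2.32e-01]
 [2.10e+02 2.43e+02 5.91e-01 1.98e-01 2.27e-01]
 [2.05e+02 2.44e+02 6.00e-01 2.07e-01 2.28e-01]
 [2.06e+02 2.44e+02 5.99e-01 2.05e-01 2.27e-01]
 [2.07e+02 2.44e+02 5.95e-01 2.05e-01 2.29e-01]
 [2.08e+02 2.44e+02 5.93e-01 2.04e-01 2.29e-01]
 [2.09e+02 2.44e+02 5.89e-01 2.04e-01 2.31e-01]
 [2.10e+02 2.44e+02 5.88e-01 2.01e-01 2.28e-01]
 [2.05e+02 2.45e+02 6.00e-01 2.09e-01 2.27e-01]
 [2.06e+02 2.45e+02 5.96e-01 2.09e-01 2.29e-01]
 [2.07e+02 2.45e+02 5.93e-01 2.08e-01 2.29e-01]]
((705.2346801757812, 343.0616455078125), (600.0657348632812, 257.7765808105469), 89.85413360595703) 8740
```

```bash
python3 -m handwheel '[{"fingers":1,"x":-0.02,"y":0,"z":0.034,"spin":4},{"fingers":1,"x":-0.04,"y":0,"z":0.07,"spin":8},{"fingers":1,"x":-0.06,"y":0,"z":0.11,"spin":12},{"fingers":1,"x":-0.085,"y":0,"z":0.15,"spin":16},{"fingers":1,"x":-0.105,"y":0,"z":0.19,"spin":20},{"fingers":1,"x":-0.125,"y":0,"z":0.23,"spin":24},{"fingers":1,"x":-0.145,"y":0,"z":0.27,"spin":24},{"fingers":1,"x":-0.165,"y":0,"z":0.31,"spin":24},{"fingers":1,"x":-0.1815,"y":0,"z":0.342,"spin":24},{"fingers":1,"x":-0.1815,"y":0,"z":0.342,"spin":24}]' 20
python3 - <<'E'
from h import *
to(.436,-.25,.024,-96.6); im,d,V,k=snap('wrist','w1'); print(k,np.linalg.inv(V).round(3).tolist())
E
```

```text
time_s: 1.1
ee_pos: [0.438, -0.2475, 0.2241]
eef_rot: [-1.571, 0.001, -1.684]
force: [0.6, -0.1, -0.6]
grip_width: 0.094
x 0.0027 y 0.2001 z -0.0018 spin 0.12 | at [ 0.438  -0.2475  0.2241] [-9.002e+01  4.000e-02 -9.648e+01] t 1.1 F [ 0.6 -0.1 -0.6] w 0.094
[346.31969531 346.31969531 279.10894578 208.9515749 ] [[-0.113, -0.953, -0.281, 0.521], [-0.994, 0.108, 0.033, -0.258], [-0.001, 0.283, -0.959, 0.385], [0.0, 0.0, 0.0, 1.0]]
```

View pics/w1.png

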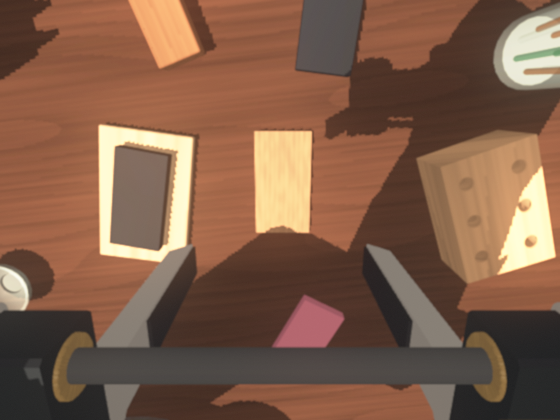

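Wrist view: sheet at (283,182), board and plate_a at (143,193), plate_b cut off at the top (330,35). The fingertips are clear of everything.

```bash
python3 - <<'E'
from h import *
im,d,V,k=load('w1'); hsv=cv2.cvtColor(im,cv2.COLOR_RGB2HSV); H,S,v=[hsv[...,i] for i in range(3)]
for p in [(283,182),(283,225),(143,193),(105,200),(155,245),(240,182),(330,40),(125,160)]: print(p,hsv[p[1],p[0]])
tan=(H>13)&(v>100)&(S<190); dark=(v<110)&(S<130)
cv2.imwrite('pics/m.png',np.hstack([tan,dark]).astype(np.uint8)*255)
print('sheet',rect(tan,.006,V,k,(283,182)));print('board',rect(tan,.010,V,k,(105,200)));print('a',rect(dark,.024,V,k,(143,193)))
E
```

```text
(283, 182) [ 20 100 253]
(283, 225) [ 14 123 234]
(143, 193) [ 10  64 128]
(105, 200) [ 27  40 255]
(155, 245) [ 12  66 124]
(240, 182) [ 10 143 168]
(330, 40) [ 9 29 89]
(125, 160) [ 11  72 131]
sheet [ 439.1 -251.3   -6.6  114.9   61.8]
board [378.2 -81.  -15.4 281.8 105.1]Traceback (most recent call last):
  File "<stdin>", line 6, in <module>
  File "h.py", line 21, in rect
    c=max(cs,key=cv2.contourArea)[:,0,:].astype(float)
      ~~~^^^^^^^^^^^^^^^^^^^^^^^^
ValueError: max() iterable argument is empty
```

```bash
python3 - <<'E'
from h import *
im,d,V,k=load('w1'); hsv=cv2.cvtColor(im,cv2.COLOR_RGB2HSV); H,S,v=[hsv[...,i].astype(int) for i in range(3)]
for lo in(70,100,110):print('a',rect((v<160)&(v>lo)&(S<105),.024,V,k,(143,193),300))
print('board',rect((v>225),.010,V,k,(105,200)))
print(v[193,100:200:3],S[193,100:200:3]); print(v[120:270:4,140])
P=pts(d,V,k); print(P[185,283],P[200,143],P[190,105])
to(.439,-.2513,.022,-96.6)
E
```

```text
a [442.5 -95.4 -16.8 108.8  55.1]
a [442.5 -95.4 -17.1 108.8  54.8]
a [442.5 -95.1 -17.  108.7  54.3]
board [440.6 -95.8 -14.3 150.   99.9]
[255 255 255 255 215 127 129 127 128 127 127 128 128 127 128 128 128 128
 129 129 129 123  98 171 226 255 255 255 255 255 171 113 161 164] [ 62  41  40  41 101  66  69  66  68  66  66  68  68  66  66  66  64  66
  67  69  67  73 114 107 109  54  45  43  41  46 113 133 139 138]
[166 166 119 255 255 255 248 140 131 132 131 132 131 130 130 130 129 129
 128 128 129 129 127 127 127 127 127 126 126 126 125 125 249 255 255 185
 175 173]
[ 0.4371536 -0.25204    0.0048395] [ 0.44203241 -0.10075583  0.02432827] [ 0.45465834 -0.05438724  0.00858208]
x 0.0022 y 0.2021 z 0.0024 spin 0.07 | at [ 0.4369 -0.2488  0.2241] [-9.004e+01  2.000e-02 -9.653e+01] t 1.15 F [ 0.1 -0.8 -0.2] w 0.094
```

```bash
python3 -m handwheel '[{"fingers":1,"x":0.002,"y":0.04,"z":0.0024,"spin":0},{"fingers":1,"x":0.002,"y":0.08,"z":0.0024,"spin":0},{"fingers":1,"x":0.002,"y":0.12,"z":0.0024,"spin":0},{"fingers":1,"x":0.002,"y":0.15,"z":0.0024,"spin":0},{"fingers":1,"x":0.002,"y":0.175,"z":0.0024,"spin":0},{"fingers":1,"x":0.002,"y":0.19,"z":0.0024,"spin":0},{"fingers":1,"x":0.002,"y":0.198,"z":0.0024,"spin":0},{"fingers":1,"x":0.002,"y":0.202,"z":0.0024,"spin":0},{"fingers":1,"x":0.002,"y":0.202,"z":0.0024,"spin":0},{"fingers":1,"x":0.002,"y":0.202,"z":0.0024,"spin":0}]' 15
python3 -c "
from h import *
to(.439,-.2513,.022,-96.6)"
```

```text
time_s: 2.15
ee_pos: [0.4385, -0.2528, 0.0232]
eef_rot: [-1.57, -0.001, -1.688]
force: [-1.0, 0.2, -0.9]
grip_width: 0.0941
x -0.0016 y 0.0012 z 0.0004 spin -0.12 | at [ 0.4385 -0.2528  0.0232] [-8.994e+01 -3.000e-02 -9.672e+01] t 2.15 F [-1.   0.2 -0.9] w 0.0941
```

```bash
python3 -m handwheel '[{"fingers":1,"x":-0.0015,"y":0.001,"z":0,"spin":0},{"fingers":1,"x":-0.0015,"y":0.002,"z":0,"spin":0},{"fingers":0,"x":-0.0015,"y":0.002,"z":0,"spin":0},{"fingers":0,"x":-0.0015,"y":0.002,"z":0,"spin":0},{"fingers":0,"x":-0.0015,"y":0.002,"z":0,"spin":0},{"fingers":0,"x":-0.0015,"y":0.002,"z":0,"spin":0},{"fingers":0,"x":-0.0015,"y":0.002,"z":0,"spin":0},{"fingers":0,"x":-0.0015,"y":0.002,"z":0,"spin":0},{"fingers":0,"x":-0.0015,"y":0.002,"z":0,"spin":0},{"fingers":0,"x":-0.0015,"y":0.002,"z":0,"spin":0}]' 15
python3 -c "
from h import *
to(.4425,-.0953,.13,-107)"
```

```text
time_s: 3.15
ee_pos: [0.4384, -0.251, 0.0205]
eef_rot: [-1.571, -0.0, -1.688]
force: [-0.2, -0.6, 0.2]
grip_width: 0.0617
x -0.1551 y -0.1095 z -0.0141 spin 10.29 | at [ 0.4384 -0.251   0.0205] [-90.    -0.   -96.71] t 3.15 F [-0.2 -0.6  0.2] w 0.0617
```

```bash
python3 -m handwheel '[{"fingers":0,"x":0,"y":-0.02,"z":0,"spin":0},{"fingers":0,"x":0,"y":-0.045,"z":0,"spin":0},{"fingers":0,"x":-0.02,"y":-0.065,"z":-0.002,"spin":2},{"fingers":0,"x":-0.05,"y":-0.065,"z":-0.005,"spin":4},{"fingers":0,"x":-0.08,"y":-0.065,"z":-0.008,"spin":6},{"fingers":0,"x":-0.11,"y":-0.065,"z":-0.011,"spin":8},{"fingers":0,"x":-0.135,"y":-0.065,"z":-0.013,"spin":10},{"fingers":0,"x":-0.15,"y":-0.065,"z":-0.014,"spin":10.3},{"fingers":0,"x":-0.155,"y":-0.065,"z":-0.0142,"spin":10.3},{"fingers":0,"x":-0.155,"y":-0.065,"z":-0.0142,"spin":10.3}]' 15
python3 - <<'E'
from h import *
snap('wrist','w2')
to(.4425,-.0953,.0465,-107)
to(.4425,-.0953,.0465,-107)
E
```

```text
time_s: 4.15
ee_pos: [0.4425, -0.0952, 0.0855]
eef_rot: [-1.571, -0.0, -1.866]
force: [-0.8, 0.2, 1.1]
grip_width: 0.0615
x -0.0003 y 0.0390 z -0.0001 spin 0.02 | at [ 0.4425 -0.0957  0.0855] [ -90.     -0.   -106.98] t 4.2 F [ 0.6 -0.  -0.1] w 0.0617
x -0.0003 y 0.0390 z -0.0001 spin 0.02 | at [ 0.4425 -0.0957  0.0855] [ -90.     -0.   -106.98] t 4.2 F [ 0.6 -0.  -0.1] w 0.0617
```

View pics/w2.png

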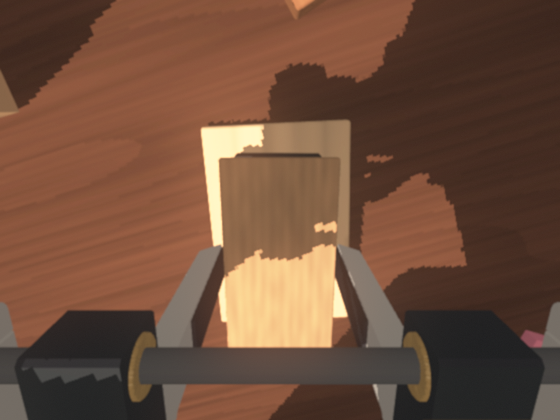

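The held sheet covers plate_a; its far edge is at about (280,157), and plate_a's far edge shows behind it at about (278,153).

```bash
python3 - <<'E'
from h import *
im,d,V,k=load('w2'); a=np.radians(-17); u=np.array([np.cos(a),np.sin(a)]); n=np.array([-u[1],u[0]]); c=np.array([.4425,-.0953])
g=cv2.cvtColor(im,cv2.COLOR_RGB2GRAY)
for x in(250,280,310): print(x,g[144:166,x])
for v in(200,): print(g[v,205:240],g[v,325:355])
f=lambda px,z:((ray(*px,z,V,k)[:2]-c)@np.c_[u,n]*1000).round(1)
for z,p in((.071,(222,157.5)),(.071,(339,157.5)),(.024,(236,153)),(.024,(321,153)),(.01,(202,127)),(.01,(350,120))): print(z,p,f(p,z))
E
```

```text
250 [224 172 145 145 146 146 146 143 124  92  73  76  89 100 107 111 113 113
 112 113 113 112]
280 [143 143 143 143 143 143 143 140 119  84  60  58  68  85 100 105 107 106
 107 105 106 107]
310 [133 133 134 133 133 135 134 132 118  88  56  49  59  81  96 103 104 105
 105 104 104 105]
[105 105 132 205 240 244 243 243 244 244 244 244 244 244 238 206 139 115
 116 117 117 116 114 113 112 111 111 113 115 116 115 116 115 113 112] [109 111 110 111 108 107 107 105 104 104 104 104 104 116 132 137 136 137
 137 137 137 137 135 127 105  71  58  60  59  59]
0.071 (222, 157.5) [59.1 28.7]
0.071 (339, 157.5) [ 59.1 -30.3]
0.024 (236, 153) [55.4 27.4]
0.024 (321, 153) [ 55.4 -26.8]
0.01 (202, 127) [70.7 51.1]
0.01 (350, 120) [ 75.4 -46.9]
```

```bash
python3 -m handwheel '[{"fingers":0,"x":-0.0007,"y":0.01,"z":-0.0007,"spin":0},{"fingers":0,"x":-0.0007,"y":0.02,"z":-0.0007,"spin":0},{"fingers":0,"x":-0.0007,"y":0.028,"z":-0.0007,"spin":0},{"fingers":0,"x":-0.0007,"y":0.033,"z":-0.0007,"spin":0},{"fingers":0,"x":-0.0007,"y":0.036,"z":-0.0007,"spin":0},{"fingers":0,"x":-0.0007,"y":0.038,"z":-0.0007,"spin":0},{"fingers":0,"x":-0.0007,"y":0.039,"z":-0.0007,"spin":0},{"fingers":0,"x":-0.0007,"y":0.040,"z":-0.0007,"spin":0},{"fingers":0,"x":-0.0007,"y":0.0405,"z":-0.0007,"spin":0},{"fingers":0,"x":-0.0007,"y":0.0405,"z":-0.0007,"spin":0}]' 15
python3 -c "
from h import *
to(.4425,-.0953,.0445,-107)"
```

```text
time_s: 5.2
ee_pos: [0.442, -0.0945, 0.045]
eef_rot: [-1.571, 0.0, -1.868]
force: [0.2, -0.3, -0.9]
grip_width: 0.0616
x 0.0006 y 0.0005 z 0.0007 spin -0.01 | at [ 0.442  -0.0945  0.045 ] [ -89.99    0.   -107.01] t 5.2 F [ 0.2 -0.3 -0.9] w 0.0616
```

```bash
python3 -m handwheel '[{"fingers":0,"x":0,"y":0.0003,"z":0,"spin":0},{"fingers":0,"x":0,"y":0.0006,"z":0,"spin":0},{"fingers":0,"x":0,"y":0.0009,"z":0,"spin":0},{"fingers":0,"x":0,"y":0.0009,"z":0,"spin":0},{"fingers":0.35,"x":0,"y":0.0009,"z":0,"spin":0},{"fingers":0.4,"x":0,"y":0.0009,"z":0,"spin":0},{"fingers":0.5,"x":0,"y":0.0009,"z":0,"spin":0},{"fingers":0.7,"x":0,"y":0.0009,"z":0,"spin":0},{"fingers":0.8,"x":0,"y":-0.001,"z":0,"spin":0},{"fingers":0.8,"x":0,"y":-0.004,"z":0,"spin":0}]' 15
python3 -c "
from h import *
to(.560,-.293,.20,-102.9)"
```

```text
time_s: 6.2
ee_pos: [0.4419, -0.0945, 0.049]
eef_rot: [-1.571, 0.0, -1.868]
force: [0.5, -0.7, -0.4]
grip_width: 0.0843
x 0.1553 y -0.1510 z 0.1711 spin -4.11 | at [ 0.4419 -0.0945  0.049 ] [ -90.02    0.   -107.01] t 6.2 F [ 0.5 -0.7 -0.4] w 0.0843
```

```bash
python3 -m handwheel '[{"fingers":1,"x":0,"y":-0.03,"z":0,"spin":0},{"fingers":1,"x":0.01,"y":-0.07,"z":0.005,"spin":0},{"fingers":1,"x":0.03,"y":-0.11,"z":0.02,"spin":-1},{"fingers":1,"x":0.05,"y":-0.15,"z":0.035,"spin":-2},{"fingers":1,"x":0.07,"y":-0.18,"z":0.04,"spin":-3},{"fingers":1,"x":0.09,"y":-0.205,"z":0.045,"spin":-4},{"fingers":1,"x":0.1,"y":-0.215,"z":0.05,"spin":-4},{"fingers":1,"x":0.1,"y":-0.22,"z":0.05,"spin":-4},{"fingers":1,"x":0.1,"y":-0.22,"z":0.05,"spin":-4},{"fingers":1,"x":0.1,"y":-0.22,"z":0.05,"spin":-4}]' 15
python3 - <<'E'
from h import *
im,d,V,k=snap('wrist','w3'); to(.6,-.316,.1,-102.9)
for f in('w3',):
    pass
E
```

```text
time_s: 7.2
ee_pos: [0.4603, -0.204, 0.2683]
eef_rot: [-1.572, 0.0, -1.797]
force: [0.2, 0.5, 0.3]
grip_width: 0.0944
x 0.0778 y 0.1682 z 0.1613 spin -0.07 | at [ 0.4603 -0.204   0.2682] [-9.0070e+01  2.0000e-02 -1.0297e+02] t 7.25 F [ 0.1  0.  -0.8] w 0.0941
```

View pics/w3.png

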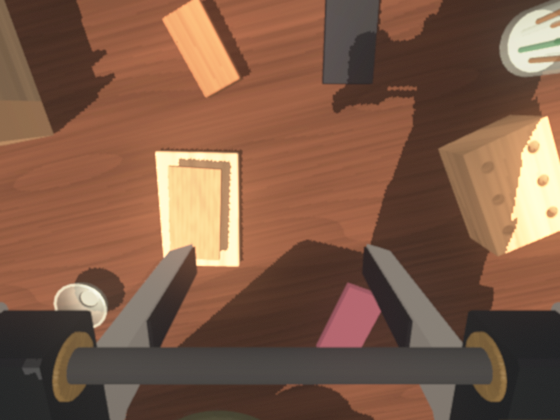

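The sheet lies on plate_a, at (195,212). Board corners run from (157,152) to (240,265). plate_b at (350,40) is cut off at the top edge.

```bash
python3 - <<'E'
from h import *
im,d,V,k=load('w3'); hsv=cv2.cvtColor(im,cv2.COLOR_RGB2HSV); H,S,v=[hsv[...,i].astype(int) for i in range(3)]
print(hsv[212,150:250:4].tolist())
print(hsv[150:270:5,195].tolist())
E
```

```text
[[10, 142, 172], [10, 142, 179], [10, 142, 189], [28, 40, 255], [28, 40, 255], [20, 99, 253], [21, 95, 254], [19, 104, 252], [19, 106, 251], [20, 100, 253], [20, 102, 252], [21, 99, 253], [21, 97, 253], [19, 104, 252], [20, 102, 252], [19, 103, 252], [19, 105, 251], [20, 101, 253], [14, 113, 178], [14, 111, 189], [28, 50, 255], [27, 41, 255], [17, 105, 246], [10, 138, 144], [10, 140, 166]]
[[11, 131, 117], [27, 44, 255], [14, 112, 200], [14, 111, 186], [19, 107, 251], [18, 108, 250], [18, 110, 249], [18, 107, 250], [19, 106, 251], [19, 105, 252], [19, 106, 251], [20, 103, 252], [20, 101, 253], [21, 99, 253], [20, 102, 252], [19, 106, 251], [19, 106, 251], [20, 102, 252], [20, 101, 252], [20, 104, 253], [13, 129, 225], [13, 126, 184], [13, 114, 166], [11, 117, 120]]
```

```bash
python3 - <<'E'
from h import *
im,d,V,k=load('w3'); P=pts(d,V,k); hsv=cv2.cvtColor(im,cv2.COLOR_RGB2HSV); H,S,v=[hsv[...,i].astype(int) for i in range(3)]
m=(P[...,2]>.02)&(P[...,2]<.04); print('sheet by depth',rect(m,.030,V,k,(195,212),300))
for s in(65,75,85): print('sheet col',rect((S>s)&(v>190)&(H>12),.030,V,k,(195,212),300))
dark=(v<110)&(S<75)
cs,_=cv2.findContours(dark.astype(np.uint8),cv2.RETR_EXTERNAL,cv2.CHAIN_APPROX_NONE)
c=max([c for c in cs if cv2.pointPolygonTest(c,(350,40),False)>=0],key=cv2.contourArea)[:,0,:]
print(c.min(0),c.max(0))
W=lambda u,v:ray(u,v,.014,V,k)[:2]*1000
L=[];R=[];
for r in range(5,76,10):
    u=c[c[:,1]==r][:,0]; L.append(W(u.min(),r)); R.append(W(u.max(),r))
L,R=np.array(L),np.array(R); print(L.round(1).tolist(),R.round(1).tolist())
for q in(L,R): p=np.polyfit(q[:,0],q[:,1],1); print('yaw',np.degrees(np.arctan(p[0])).round(2),'y at x=.6:',np.polyval(p,600).round(1))
b=[W(u,c[c[:,0]==u][:,1].max()) for u in range(328,374,6)]; print(np.round(b,1).tolist())
E
```

```text
sheet by depth [443.7 -96.3 -16.9 116.3  62.5]
sheet col [ 445.8 -101.7  -14.3  143.4   95.8]
sheet col [ 445.8 -101.7  -14.3  143.4   95.8]
sheet col [ 442.9 -100.8  -19.4  136.3   76.1]
[323   0] [378  83]
[[631.6, -294.8], [622.2, -293.1], [613.0, -290.2], [603.3, -288.4], [593.8, -285.4], [583.9, -283.5], [573.8, -281.6], [563.9, -278.5]] [[619.2, -348.7], [610.0, -346.3], [600.6, -343.8], [591.1, -341.3], [581.5, -338.8], [571.5, -337.3], [561.6, -334.7], [551.5, -332.0]]
yaw -13.45 y at x=.6: -287.4
yaw -13.63 y at x=.6: -343.8
[[555.3, -282.6], [553.8, -289.2], [552.3, -295.8], [549.7, -302.2], [548.2, -308.8], [546.7, -315.4], [545.2, -322.0], [544.7, -328.7]]
```

```bash
python3 -c "
from h import *
to(.6025,-.3165,.023,-103.5)"
python3 -m handwheel '[{"fingers":1,"x":0.015,"y":0.02,"z":0.03,"spin":0.5},{"fingers":1,"x":0.03,"y":0.05,"z":0.06,"spin":0.5},{"fingers":1,"x":0.045,"y":0.08,"z":0.095,"spin":0.5},{"fingers":1,"x":0.06,"y":0.11,"z":0.13,"spin":0.5},{"fingers":1,"x":0.0777,"y":0.14,"z":0.1637,"spin":0.5},{"fingers":1,"x":0.0777,"y":0.165,"z":0.1637,"spin":0.5},{"fingers":1,"x":0.0777,"y":0.185,"z":0.1637,"spin":0.5},{"fingers":1,"x":0.0777,"y":0.2,"z":0.1637,"spin":0.5},{"fingers":1,"x":0.0777,"y":0.2,"z":0.1637,"spin":0.5},{"fingers":1,"x":0.0777,"y":0.2,"z":0.1637,"spin":0.5}]' 15
python3 - <<'E'
from h import *
to(.6025,-.3165,.0225,-103.5)
im,d,V,k=snap('wrist','w4'); hsv=cv2.cvtColor(im,cv2.COLOR_RGB2HSV); S,v=hsv[...,1],hsv[...,2]
for t in(90,110,130):
  try: print(rect((v<t)&(S<85),.014,V,k,tuple(map(float,(280,180))),300))
  except Exception as e: print(e)
E
```

```text
x 0.0777 y 0.2452 z 0.1638 spin 0.53 | at [ 0.4603 -0.204   0.2682] [-9.0070e+01  2.0000e-02 -1.0297e+02] t 7.25 F [ 0.1  0.  -0.8] w 0.0941
time_s: 8.25
ee_pos: [0.6028, -0.3171, 0.0697]
eef_rot: [-1.57, -0.0, -1.806]
force: [-0.3, -0.9, 0.3]
grip_width: 0.0943
x -0.0005 y 0.0472 z -0.0004 spin 0.01 | at [ 0.6028 -0.3171  0.0697] [-8.9970e+01 -1.0000e-02 -1.0349e+02] t 8.25 F [-0.3 -0.9  0.3] w 0.0943
[ 609.5 -318.6  -13.    98.7   55.4]
[ 603.7 -317.2  -13.1  110.6   55.4]
[ 603.7 -317.1  -13.3  110.5   55.5]
```

```bash
python3 -m handwheel '[{"fingers":1,"x":0,"y":0.015,"z":0.0008,"spin":-0.3},{"fingers":1,"x":0,"y":0.03,"z":0.0008,"spin":-0.3},{"fingers":1,"x":0,"y":0.04,"z":0.0008,"spin":-0.3},{"fingers":1,"x":0,"y":0.045,"z":0.0008,"spin":-0.3},{"fingers":1,"x":0,"y":0.047,"z":0.0008,"spin":-0.3},{"fingers":0.4,"x":0,"y":0.047,"z":0.0008,"spin":-0.3},{"fingers":0,"x":0,"y":0.047,"z":0.0008,"spin":-0.3},{"fingers":0,"x":0,"y":0.047,"z":0.0008,"spin":-0.3},{"fingers":0,"x":0,"y":0.047,"z":0.0008,"spin":-0.3},{"fingers":0,"x":0,"y":0.047,"z":0.0008,"spin":-0.3}]' 25
python3 -c "
from h import *
to(.4425,-.0953,.1,-107)"
```

```text
time_s: 9.3
ee_pos: [0.6033, -0.3175, 0.0222]
eef_rot: [-1.571, -0.0, -1.801]
force: [0.1, -0.2, 0.3]
grip_width: 0.0573
x -0.1796 y -0.0778 z -0.2074 spin 3.79 | at [ 0.6033 -0.3175  0.0222] [ -89.98   -0.   -103.21] t 9.3 F [ 0.1 -0.2  0.3] w 0.0573
```

```bash
python3 -m handwheel '[{"fingers":0,"x":0,"y":-0.01,"z":0,"spin":0},{"fingers":0,"x":0,"y":-0.03,"z":0,"spin":0},{"fingers":0,"x":-0.01,"y":-0.055,"z":-0.012,"spin":0},{"fingers":0,"x":-0.032,"y":-0.07,"z":-0.037,"spin":1},{"fingers":0,"x":-0.057,"y":-0.075,"z":-0.066,"spin":1.5},{"fingers":0,"x":-0.085,"y":-0.075,"z":-0.098,"spin":2},{"fingers":0,"x":-0.113,"y":-0.075,"z":-0.13,"spin":2.5},{"fingers":0,"x":-0.14,"y":-0.075,"z":-0.16,"spin":3},{"fingers":0,"x":-0.16,"y":-0.075,"z":-0.185,"spin":3.5},{"fingers":0,"x":-0.172,"y":-0.075,"z":-0.2,"spin":3.8}]' 25
python3 -m handwheel '[{"fingers":0,"x":-0.005,"y":0.005,"z":-0.005,"spin":0},{"fingers":0,"x":-0.007,"y":0.01,"z":-0.007,"spin":0},{"fingers":0,"x":-0.007,"y":0.014,"z":-0.007,"spin":0},{"fingers":0,"x":-0.007,"y":0.015,"z":-0.007,"spin":0},{"fingers":0,"x":-0.007,"y":0.015,"z":-0.007,"spin":0},{"fingers":0,"x":-0.007,"y":0.015,"z":-0.007,"spin":0},{"fingers":0,"x":-0.007,"y":0.015,"z":-0.007,"spin":0},{"fingers":0,"x":-0.007,"y":0.015,"z":-0.007,"spin":0},{"fingers":0,"x":-0.007,"y":0.015,"z":-0.007,"spin":0},{"fingers":0,"x":-0.007,"y":0.015,"z":-0.007,"spin":0}]' 25
python3 - <<'E'
from h import *
to(.4425,-.0953,.0522,-107); snap('wrist','w5')
E
```

```text
time_s: 10.3
ee_pos: [0.4466, -0.1028, 0.0976]
eef_rot: [-1.57, 0.0, -1.867]
force: [0.4, -0.6, -2.5]
grip_width: 0.0556
time_s: 11.3
ee_pos: [0.4433, -0.0956, 0.082]
eef_rot: [-1.571, 0.0, -1.868]
force: [-0.1, -0.3, -2.2]
grip_width: 0.0554
x -0.0001 y 0.0298 z -0.0008 spin -0.01 | at [ 0.4433 -0.0956  0.082 ] [ -89.99    0.   -107.01] t 11.3 F [-0.1 -0.3 -2.2] w 0.0554
```

View pics/w5.png

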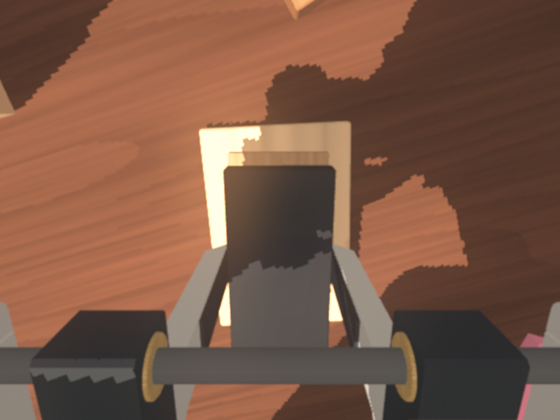

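Held plate_b: far edge at about row 167, columns 225–335. The sheet's far edge is visible behind it at row 152, columns 229–328.

```bash
python3 - <<'E'
from h import *
im,d,V,k=load('w5'); a=np.radians(-17); u=np.array([np.cos(a),np.sin(a)]); n=np.array([-u[1],u[0]]); c=np.array([.4425,-.0953])
g=cv2.cvtColor(im,cv2.COLOR_RGB2GRAY)
for x in(245,280,315): print(x,g[146:176,x])
print(g[190,215:235],g[190,325:345]); print(g[158,220:238],g[158,320:335])
f=lambda px,z:((ray(*px,z,V,k)[:2]-c)@np.c_[u,n]*1000).round(1)
for z,p in((.0738,(280,167)),(.0738,(226,190)),(.0738,(335,190)),(.030,(280,151.5)),(.03,(229,158)),(.03,(328,158))): print(z,p,f(p,z))
E
```

```text
245 [178 179 180 180 177 158 141 141 142 142 142 144 155 162 155 145 143 144
 140 118  95  89  89  89  91  91  91  90  91  90]
280 [173 173 174 174 169 150 129 129 131 131 129 130 129 129 129 129 128 129
 124 101  73  62  66  66  67  68  68  68  67  68]
315 [162 161 162 162 158 138 121 121 123 123 122 123 120 122 121 122 123 122
 110  85  59  52  54  53  56  57  59  58  57  58]
[252 252 252 252 252 252 252 252 245 169  96  93  94  94  93  93  93  93
  92  92] [ 55  55  55  55  55  55  55  54  58  83 127 157 163 163 163 163 164 165
 165 165]
[252 252 252 252 252 252 251 249 240 234 234 236 235 234 231 228 228 228] [129 129 127 127 126 126 127 127 137 149 156 158 159 159 160]
0.0738 (280, 167) [56.2 -0.8]
0.0738 (226, 190) [44.6 26.2]
0.0738 (335, 190) [ 44.6 -28.3]
0.03 (280, 151.5) [58.4 -0.9]
0.03 (229, 158) [54.4 30.4]
0.03 (328, 158) [ 54.4 -30.3]
```

```bash
python3 -m handwheel '[{"fingers":0,"x":-0.0007,"y":0.008,"z":-0.0012,"spin":0},{"fingers":0,"x":-0.0007,"y":0.016,"z":-0.0012,"spin":0},{"fingers":0,"x":-0.0007,"y":0.022,"z":-0.0012,"spin":0},{"fingers":0,"x":-0.0007,"y":0.025,"z":-0.0012,"spin":0},{"fingers":0,"x":-0.0007,"y":0.027,"z":-0.0012,"spin":0},{"fingers":0,"x":-0.0007,"y":0.028,"z":-0.0012,"spin":0},{"fingers":0,"x":-0.0007,"y":0.0285,"z":-0.0012,"spin":0},{"fingers":0,"x":-0.0007,"y":0.029,"z":-0.0012,"spin":0},{"fingers":0,"x":-0.0007,"y":0.0293,"z":-0.0012,"spin":0},{"fingers":0,"x":-0.0007,"y":0.0293,"z":-0.0012,"spin":0}]' 25
python3 -c "
from h import *
to(.4425,-.0953,.0522,-107)"
```

```text
time_s: 12.35
ee_pos: [0.4423, -0.0946, 0.0527]
eef_rot: [-1.571, 0.0, -1.868]
force: [0.5, -0.1, -2.4]
grip_width: 0.0558
x 0.0006 y 0.0005 z 0.0004 spin -0.01 | at [ 0.4423 -0.0946  0.0527] [ -89.99    0.   -107.01] t 12.35 F [ 0.5 -0.1 -2.4] w 0.0558
```

```bash
python3 -m handwheel '[{"fingers":0,"x":0,"y":0.0002,"z":0,"spin":0},{"fingers":0,"x":0,"y":0.0004,"z":0,"spin":0},{"fingers":0,"x":0,"y":0.0006,"z":0,"spin":0},{"fingers":0,"x":0,"y":0.0008,"z":0,"spin":0},{"fingers":0.25,"x":0,"y":0.0008,"z":0,"spin":0},{"fingers":0.3,"x":0,"y":0.0008,"z":0,"spin":0},{"fingers":0.4,"x":0,"y":0.0008,"z":0,"spin":0},{"fingers":0.55,"x":0,"y":0.0008,"z":0,"spin":0},{"fingers":0.65,"x":0,"y":-0.001,"z":0,"spin":0},{"fingers":0.65,"x":0,"y":-0.004,"z":0,"spin":0}]' 25
python3 -c "
from h import *
to(.44,-.12,.25,-97)"
```

```text
time_s: 13.35
ee_pos: [0.4422, -0.0945, 0.0567]
eef_rot: [-1.571, 0.0, -1.868]
force: [-0.5, 0.3, -0.2]
grip_width: 0.0774
x 0.0250 y -0.1933 z 0.0053 spin -10.01 | at [ 0.4422 -0.0945  0.0567] [ -90.02    0.   -107.01] t 13.35 F [-0.5  0.3 -0.2] w 0.0774
```

```bash
python3 -m handwheel '[{"fingers":0.7,"x":0,"y":-0.02,"z":0,"spin":0},{"fingers":0.7,"x":0,"y":-0.05,"z":0,"spin":0},{"fingers":0.7,"x":0,"y":-0.09,"z":0,"spin":0},{"fingers":0.7,"x":0,"y":-0.13,"z":0,"spin":0},{"fingers":0.7,"x":0,"y":-0.17,"z":-0.01,"spin":0},{"fingers":0.7,"x":0,"y":-0.2,"z":-0.02,"spin":0},{"fingers":0.7,"x":0,"y":-0.22,"z":-0.03,"spin":0},{"fingers":0.7,"x":0,"y":-0.22,"z":-0.03,"spin":0},{"fingers":0.7,"x":0,"y":-0.22,"z":-0.03,"spin":0},{"fingers":0.7,"x":0,"y":-0.22,"z":-0.03,"spin":0}]' 25
python3 - <<'E'
from h import *
im,d,V,k=snap('wrist','w6'); P=pts(d,V,k); hsv=cv2.cvtColor(im,cv2.COLOR_RGB2HSV); S,v=hsv[...,1],hsv[...,2]
for t in(110,130,150):
  try: print('b',rect((v<t)&(S<90),.044,V,k,(285.,180.),300))
  except Exception as e: print(e)
print('sheet/b by depth',rect((P[...,2]>.02)&(P[...,2]<.06),.030,V,k,(285.,180.),300))
print('b depth',rect((P[...,2]>.038)&(P[...,2]<.06),.044,V,k,(285.,180.),300))
print('board',rect((v>225)&(S<70),.010,V,k,(220.,180.),300) if 0 else '')
to(.596,.198,.3)
E
```

```text
time_s: 14.35
ee_pos: [0.4135, -0.0858, 0.2755]
eef_rot: [-1.573, 0.0, -1.868]
force: [0.5, 0.0, 0.2]
grip_width: 0.0802
b [442.6 -96.  -17.4 107.1  53. ]
b [442.7 -95.5 -17.  106.7  54.2]
b [442.2 -95.2 -17.  107.9  54.4]
sheet/b by depth [442.4 -95.3 -16.9 116.2  61.8]
b depth [442.2 -95.2 -16.9 108.   55.8]
board 
x -0.3248 y -0.0245 z 0.0915 spin 0.00 | at [ 0.4135 -0.0858  0.2755] [ -90.12   -0.   -107.01] t 14.4 F [-0.3  0.2 -0.4] w 0.0798
```

View pics/w6.png

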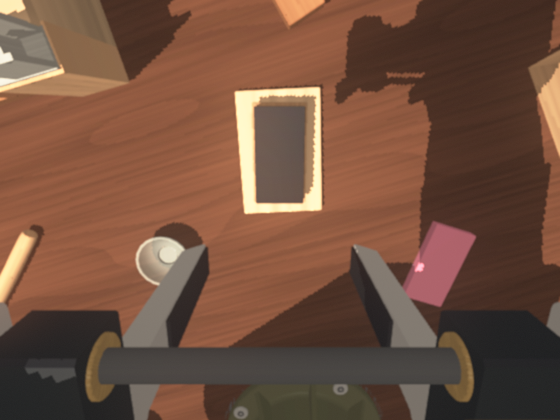

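Stack view: plate_b at (280,153) sits on the sheet. Plate_b (442.2,-95.2,-17.0°) and the sheet (442.4,-95.3,-16.9°) agree with plate_a's earlier (442.5,-95.2,-17°) to under 1 mm. Next, over to the bolt handle.

```bash
python3 -c "
from h import *
to(.597,.15,.33,0)"
python3 -m handwheel '[{"fingers":0.2,"x":0,"y":-0.04,"z":0,"spin":-8},{"fingers":0.2,"x":-0.025,"y":-0.05,"z":0.01,"spin":-16},{"fingers":0.2,"x":-0.06,"y":-0.05,"z":0.02,"spin":-24},{"fingers":0.2,"x":-0.1,"y":-0.05,"z":0.03,"spin":-32},{"fingers":0.2,"x":-0.14,"y":-0.05,"z":0.05,"spin":-40},{"fingers":0.2,"x":-0.18,"y":-0.05,"z":0.07,"spin":-48},{"fingers":0.2,"x":-0.22,"y":-0.05,"z":0.09,"spin":-56},{"fingers":0.2,"x":-0.25,"y":-0.05,"z":0.1,"spin":-64},{"fingers":0.2,"x":-0.275,"y":-0.05,"z":0.105,"spin":-72},{"fingers":0.2,"x":-0.279,"y":-0.05,"z":0.1065,"spin":-80}]' 30
python3 -c "
from h import *
to(.597,.15,.33,0)"
```

```text
x -0.2791 y -0.0545 z 0.1065 spin -107.01 | at [ 0.4135 -0.0858  0.2755] [ -90.12   -0.   -107.01] t 14.4 F [-0.3  0.2 -0.4] w 0.0798
time_s: 15.4
ee_pos: [0.5979, 0.1521, 0.3241]
eef_rot: [-1.573, 0.003, -0.464]
force: [-0.1, 0.1, -0.1]
grip_width: 0.0565
x 0.0002 y -0.0059 z -0.0023 spin -26.56 | at [0.5979 0.1521 0.3241] [-90.1    0.16 -26.56] t 15.4 F [-0.1  0.1 -0.1] w 0.0565
```

```bash
python3 -m handwheel '[{"fingers":-0.1,"x":0,"y":0,"z":0,"spin":-8},{"fingers":-0.1,"x":0,"y":0,"z":0,"spin":-16},{"fingers":-0.1,"x":0,"y":0,"z":0,"spin":-22},{"fingers":-0.1,"x":0,"y":0,"z":0,"spin":-26.6},{"fingers":-0.1,"x":0,"y":0,"z":0,"spin":-26.6},{"fingers":-0.1,"x":0,"y":0,"z":0,"spin":-26.6},{"fingers":-0.1,"x":0,"y":0,"z":0,"spin":-26.6},{"fingers":-0.1,"x":0,"y":0,"z":0,"spin":-26.6},{"fingers":-0.1,"x":0,"y":0,"z":0,"spin":-26.6},{"fingers":-0.1,"x":0,"y":0,"z":0,"spin":-26.6}]' 30
python3 - <<'E'
from h import *
to(.597,.198,.208,0); im,d,V,k=snap('wrist','w7'); P=pts(d,V,k); 
m=(P[...,2]>.215)&(P[...,2]<.24)&(d>0)&(d<.5)&(np.hypot(P[...,0]-.6,P[...,1]-.2)<.04)
v,u=np.nonzero(m); print(len(u),'px',u.mean(),v.mean(),P[m].mean(0).round(4))
E
```

```text
time_s: 16.4
ee_pos: [0.597, 0.1499, 0.3267]
eef_rot: [-1.571, -0.0, -0.007]
force: [0.9, 0.1, -0.5]
grip_width: 0.0419
x -0.0004 y 0.1187 z 0.0481 spin -0.43 | at [0.597  0.1499 0.3267] [-90.    -0.    -0.43] t 16.4 F [ 0.9  0.1 -0.5] w 0.0419
464 px 277.92241379310343 151.3125 [0.5974 0.2005 0.2294]
```

View pics/w7.png

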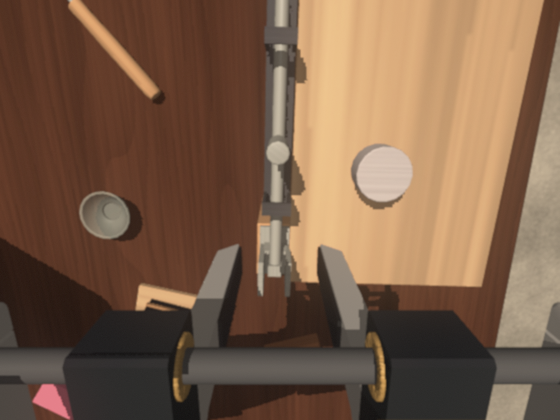

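Wrist view over the gate: peg top at (278,151), staples at about (281,35) and (277,210), keeper at (273,270), tin on the roof at (384,173).

```bash
python3 - <<'E'
from h import *
im,d,V,k=load('w7'); P=pts(d,V,k)
for zc,lo,hi,c in((.230,.215,.24,(278,151)),(.193,.183,.2,(281,35)),(.193,.183,.2,(277,210))):
    m=np.zeros(d.shape,bool); m[max(0,c[1]-20):c[1]+20,c[0]-25:c[0]+25]=1
    m&=(P[...,2]>lo)&(P[...,2]<hi); v,u=np.nonzero(m); ctr=((u.min()+u.max())/2,(v.min()+v.max())/2)
    print(ctr,u.min(),u.max(),v.min(),v.max(),ray(*ctr,zc,V,k).round(4))
# rod: z .16-.17
m=(P[...,2]>.158)&(P[...,2]<.172)&(abs(P[...,0]-.6)<.03)&(P[...,1]<.38)&(P[...,1]>.1)
q=P[m]; p=np.polyfit(q[:,1],q[:,0],1); print('rod dx/dy',p,np.degrees(np.arctan(p[0])))
# roof front edge & right edge
m=(abs(P[...,2]-.147)<.005)&(P[...,0]>.61); q=(P[m][:,:2]*1000).astype(np.float32); print(cv2.minAreaRect(q))
E
```

```text
(np.float64(277.5), np.float64(151.5)) 266 289 139 164 [0.5971 0.2004 0.23  ]
(np.float64(281.5), np.float64(35.5)) 265 298 26 45 [0.6008 0.2848 0.193 ]
(np.float64(276.5), np.float64(207.0)) 262 291 199 215 [0.5956 0.1471 0.193 ]
rod dx/dy [0.035417   0.59042901] 2.0283968710136038
((718.6470336914062, 182.039306640625), (277.3423156738281, 219.3998260498047), 89.44249725341797)
```

```bash
python3 -c "
from h import *
to(.5971,.2004,.208,-2.2)"
python3 -m handwheel '[{"fingers":-0.1,"x":0,"y":0,"z":0.025,"spin":1},{"fingers":-0.1,"x":-0.0003,"y":0,"z":0.045,"spin":1.8},{"fingers":-0.1,"x":-0.0003,"y":0.01,"z":0.0505,"spin":1.8},{"fingers":-0.1,"x":-0.0003,"y":0.03,"z":0.0505,"spin":1.8},{"fingers":-0.1,"x":-0.0003,"y":0.05,"z":0.0505,"spin":1.8},{"fingers":-0.1,"x":-0.0003,"y":0.07,"z":0.0505,"spin":1.8},{"fingers":-0.1,"x":-0.0003,"y":0.07,"z":0.0505,"spin":1.8},{"fingers":-0.1,"x":-0.0003,"y":0.07,"z":0.0505,"spin":1.8},{"fingers":-0.1,"x":-0.0003,"y":0.07,"z":0.0505,"spin":1.8},{"fingers":-0.1,"x":-0.0003,"y":0.07,"z":0.0505,"spin":1.8}]' 30
python3 - <<'E'
from h import *
im,d,V,k=snap('wrist','w8'); to(.5971,.2004,.208,-2.2); P=pts(d,V,k)
m=(P[...,2]>.215)&(P[...,2]<.24)&(np.hypot(P[...,0]-.597,P[...,1]-.2)<.016)
v,u=np.nonzero(m); c=((u.min()+u.max())/2,(v.min()+v.max())/2); print(u.min(),u.max(),v.min(),v.max(),ray(*c,.23,V,k))
E
```

```text
x -0.0003 y 0.1187 z 0.0505 spin 1.78 | at [0.597  0.1499 0.3267] [-90.    -0.    -0.42] t 16.45 F [0.2 0.1 0.4] w 0.0424
time_s: 17.45
ee_pos: [0.5974, 0.2003, 0.2577]
eef_rot: [-1.57, -0.002, -0.039]
force: [0.5, 0.1, -0.2]
grip_width: 0.0421
x -0.0002 y 0.0495 z 0.0001 spin -0.01 | at [0.5973 0.2003 0.2575] [-8.998e+01 -7.000e-02 -2.210e+00] t 17.5 F [-0.1  0.   0.2] w 0.0423
263 292 231 266 [0.59746283 0.20284046 0.23      ]
```

```bash
python3 -m handwheel '[{"fingers":-0.1,"x":0,"y":0.015,"z":0.001,"spin":0},{"fingers":-0.1,"x":0,"y":0.03,"z":0.001,"spin":0},{"fingers":-0.1,"x":0,"y":0.043,"z":0.001,"spin":0},{"fingers":-0.1,"x":0,"y":0.049,"z":0.001,"spin":0},{"fingers":-0.1,"x":0,"y":0.049,"z":0.001,"spin":0},{"fingers":-0.5,"x":0,"y":0.049,"z":0.001,"spin":0},{"fingers":-0.8,"x":0,"y":0.049,"z":0.001,"spin":0},{"fingers":-0.8,"x":0,"y":0.049,"z":0.001,"spin":0},{"fingers":-0.8,"x":0,"y":0.049,"z":0.001,"spin":0},{"fingers":-0.8,"x":0,"y":0.049,"z":0.001,"spin":0}]' 30
python3 -c "
from h import *
to(.5971,.2004,.208,-2.2)"
```

```text
time_s: 18.5
ee_pos: [0.597, 0.2014, 0.2081]
eef_rot: [-1.571, 0.0, -0.038]
force: [-4.7, -1.1, 4.4]
grip_width: 0.0174
x 0.0002 y 0.0001 z -0.0010 spin -0.00 | at [0.597  0.2014 0.2081] [-9.0e+01  1.0e-02 -2.2e+00] t 18.5 F [-4.7 -1.1  4.4] w 0.0174
```

```bash
python3 -m handwheel '[{"fingers":-0.8,"x":-0.0005,"y":-0.002,"z":0,"spin":0},{"fingers":-0.8,"x":-0.0005,"y":-0.004,"z":0,"spin":0},{"fingers":-0.8,"x":-0.0005,"y":-0.006,"z":0,"spin":0},{"fingers":-0.8,"x":-0.0005,"y":-0.008,"z":0,"spin":0},{"fingers":-0.8,"x":-0.0005,"y":-0.010,"z":0,"spin":0},{"fingers":-0.8,"x":-0.0005,"y":-0.012,"z":0,"spin":0},{"fingers":-0.8,"x":-0.0005,"y":-0.014,"z":0,"spin":0},{"fingers":-0.8,"x":-0.0005,"y":-0.014,"z":0,"spin":0},{"fingers":-0.8,"x":-0.0005,"y":-0.014,"z":0,"spin":0},{"fingers":-0.8,"x":-0.0005,"y":-0.014,"z":0,"spin":0}]' 30
python3 - <<'E'
from h import *
im,d,V,k=snap('wrist','w9'); to(.5971,.2004,.222,-2.2); P=pts(d,V,k)
m=(P[...,2]>.2)&(P[...,2]<.27)&(np.hypot(P[...,0]-.597,P[...,1]-.203)<.012); print('peg top z pctiles',np.percentile(P[m][:,2],[50,80,90,95]).round(4), m.sum())
E
```

```text
time_s: 19.5
ee_pos: [0.5966, 0.2014, 0.2216]
eef_rot: [-1.571, 0.0, -0.039]
force: [-1.6, 1.1, -1.3]
grip_width: 0.0177
x 0.0005 y -0.0004 z -0.0009 spin -0.01 | at [0.5966 0.2014 0.2216] [-90.     0.    -2.21] t 19.55 F [-1.7  0.9 -1. ] w 0.0174
peg top z pctiles [0.2422 0.2441 0.2549 0.2635] 3019
```

The peg top reads z≈0.243, up from 0.2294, so the bolt is raised about 14 mm. Next, draw it back.

```bash
python3 -m handwheel '[{"fingers":-0.8,"x":0,"y":0,"z":0.004,"spin":0},{"fingers":-0.8,"x":0,"y":0,"z":0.008,"spin":0},{"fingers":-0.8,"x":0,"y":0,"z":0.012,"spin":0},{"fingers":-0.8,"x":0,"y":0,"z":0.016,"spin":0},{"fingers":-0.8,"x":0,"y":0,"z":0.020,"spin":0},{"fingers":-0.8,"x":0,"y":0,"z":0.024,"spin":0},{"fingers":-0.8,"x":0,"y":0,"z":0.028,"spin":0},{"fingers":-0.8,"x":0,"y":0,"z":0.032,"spin":0},{"fingers":-0.8,"x":0,"y":0,"z":0.035,"spin":0},{"fingers":-0.8,"x":0,"y":0,"z":0.035,"spin":0}]' 30
python3 - <<'E'
from h import *
im,d,V,k=snap('wrist','w10'); to(.597,.2364,.222,-2.2); P=pts(d,V,k)
m=(P[...,2]>.2)&(P[...,2]<.27)&(np.hypot(P[...,0]-.597,P[...,1]-.238)<.012); print('peg',np.percentile(P[m][:,2],[50,80]).round(4), m.sum(), P[m].mean(0))
c=np.array([.6053,.4008]); 
for t in(5,10,15,20,22):
    o=get_obs()['ee_pos']; r=np.array(o[:2])-c; a=-np.radians(t); R=np.array([[np.cos(a),-np.sin(a)],[np.sin(a),np.cos(a)]])
    q=c+R@r; print(t,q.round(4)); 
    to(q[0],q[1],o[2],-2.2-t)
E
```

```text
time_s: 20.55
ee_pos: [0.5979, 0.2369, 0.2216]
eef_rot: [-1.57, 0.0, -0.038]
force: [-3.2, 1.3, -1.1]
grip_width: 0.0176
x -0.0009 y -0.0004 z -0.0004 spin 0.01 | at [0.5979 0.2367 0.2216] [-8.998e+01  1.000e-02 -2.190e+00] t 20.6 F [-3.8  1.7 -2.1] w 0.0173
peg [0.2421 0.2441] 2947 [0.59769437 0.23982965 0.23589347]
5 [0.5836 0.238 ]
x -0.0143 y -0.0000 z 0.0007 spin 5.01 | at [0.5979 0.2367 0.2216] [-8.998e+01  1.000e-02 -2.190e+00] t 20.6 F [-3.8  1.7 -2.1] w 0.0173
10 [0.5695 0.2405]
x -0.0285 y -0.0000 z 0.0027 spin 10.01 | at [0.5979 0.2367 0.2216] [-8.998e+01  1.000e-02 -2.190e+00] t 20.6 F [-3.8  1.7 -2.1] w 0.0173
15 [0.5557 0.2442]
x -0.0425 y -0.0000 z 0.0059 spin 15.01 | at [0.5979 0.2367 0.2216] [-8.998e+01  1.000e-02 -2.190e+00] t 20.6 F [-3.8  1.7 -2.1] w 0.0173
20 [0.5422 0.2491]
x -0.0561 y -0.0000 z 0.0103 spin 20.01 | at [0.5979 0.2367 0.2216] [-8.998e+01  1.000e-02 -2.190e+00] t 20.6 F [-3.8  1.7 -2.1] w 0.0173
22 [0.537  0.2514]
x -0.0614 y -0.0000 z 0.0124 spin 22.01 | at [0.5979 0.2367 0.2216] [-8.998e+01  1.000e-02 -2.190e+00] t 20.6 F [-3.8  1.7 -2.1] w 0.0173
```

```bash
python3 -m handwheel '[{"fingers":-0.8,"x":-0.0015,"y":0,"z":0,"spin":0.5},{"fingers":-0.8,"x":-0.0043,"y":0,"z":0.0001,"spin":1.5},{"fingers":-0.8,"x":-0.0072,"y":0,"z":0.0002,"spin":2.5},{"fingers":-0.8,"x":-0.0115,"y":0,"z":0.0004,"spin":4},{"fingers":-0.8,"x":-0.0157,"y":0,"z":0.0008,"spin":5.5},{"fingers":-0.8,"x":-0.02,"y":0,"z":0.0013,"spin":7},{"fingers":-0.8,"x":-0.0243,"y":0,"z":0.0019,"spin":8.5},{"fingers":-0.8,"x":-0.0285,"y":0,"z":0.0027,"spin":10},{"fingers":-0.8,"x":-0.0285,"y":0,"z":0.0027,"spin":10},{"fingers":-0.8,"x":-0.0285,"y":0,"z":0.0027,"spin":10}]' 30
python3 - <<'E'
from h import *
im,d,V,k=snap('wrist','w11'); to(.5422,.2491,.2216,-22.2); cv2.imwrite('pics/w11.png',im[:,:,::-1])
E
```

```text
time_s: 21.6
ee_pos: [0.5696, 0.2402, 0.2217]
eef_rot: [-1.571, -0.0, -0.213]
force: [2.6, -1.4, -1.6]
grip_width: 0.0173
x -0.0288 y 0.0001 z 0.0030 spin 10.01 | at [0.5697 0.2401 0.2217] [-9.000e+01 -1.000e-02 -1.219e+01] t 21.65 F [ 1.8 -1.  -1.7] w 0.0179
```

View pics/w11.png

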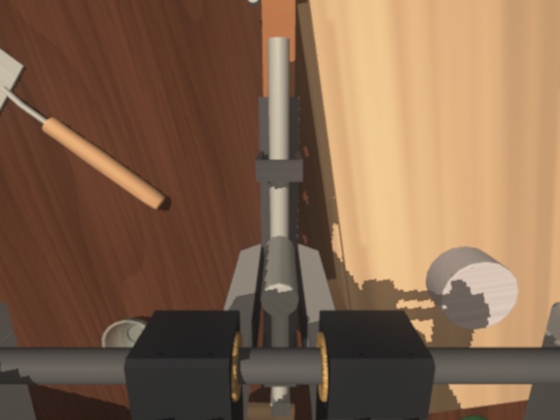

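The gate is swinging with the gripper: the rod and gate edge stay vertical in the picture at column 280, the roof edge is tilted about 10°, and the peg is held at (280,280). Another 10° to go.

```bash
python3 -m handwheel '[{"fingers":-0.8,"x":-0.0015,"y":0,"z":0,"spin":0.5},{"fingers":-0.8,"x":-0.0043,"y":0,"z":0.0001,"spin":1.5},{"fingers":-0.8,"x":-0.0072,"y":0,"z":0.0002,"spin":2.5},{"fingers":-0.8,"x":-0.0115,"y":0,"z":0.0004,"spin":4},{"fingers":-0.8,"x":-0.0157,"y":0,"z":0.0008,"spin":5.5},{"fingers":-0.8,"x":-0.02,"y":0,"z":0.0013,"spin":7},{"fingers":-0.8,"x":-0.0243,"y":0,"z":0.0019,"spin":8.5},{"fingers":-0.8,"x":-0.0285,"y":0,"z":0.0027,"spin":10},{"fingers":-0.8,"x":-0.0285,"y":0,"z":0.0027,"spin":10},{"fingers":-0.8,"x":-0.0285,"y":0,"z":0.0027,"spin":10}]' 30
python3 - <<'E'
from h import *
im,d,V,k=snap('wrist','w12'); to(.5422,.2491,.2216,-22.2); P=pts(d,V,k)
# rod direction (two strips beyond the staple), gate direction in world
g=(P[...,2]>.16)&(P[...,2]<.19)&(P[...,1]>.26)&(P[...,1]<.40)&(P[...,0]<.60)&(P[...,0]>.53); q=P[g]; p=np.polyfit(q[:,1],q[:,0],1); print('rod angle',np.degrees(np.arctan(p[0])),g.sum())
im,d,V,k=snap('top','top1'); P=pts(d,V,k)
m=(P[...,2]>.145)&(P[...,2]<.2)&(P[...,0]<.585)&(P[...,0]>.45)&(P[...,1]>.05)&(P[...,1]<.42); print('top-view gate pts',m.sum())
hsv=cv2.cvtColor(im,cv2.COLOR_RGB2HSV); S,v=hsv[...,1],hsv[...,2]
try: print('b top',rect((v<130)&(S<130),.044,V,k,(284.,236.)))
except Exception as e: print(e)
snap('side','side1')
cv2.imwrite('pics/end.png',np.hstack([cv2.resize(im[100:310,80:380],(400,280),interpolation=2),cv2.resize(load('side1')[0][150:360,90:390],(400,280),interpolation=2)])[:,:,::-1])
E
```

```text
time_s: 22.65
ee_pos: [0.5423, 0.2488, 0.2217]
eef_rot: [-1.571, -0.0, -0.387]
force: [2.9, -1.3, -1.4]
grip_width: 0.0171
x -0.0003 y 0.0001 z 0.0003 spin 0.01 | at [0.5424 0.2487 0.2217] [-90.    -0.   -22.19] t 22.7 F [ 1.7 -1.6 -1.4] w 0.0176
rod angle 21.72973271640386 3465
top-view gate pts 365
b top [438.3 -94.6 -17.1 108.5  54.9]
```

View pics/end.png

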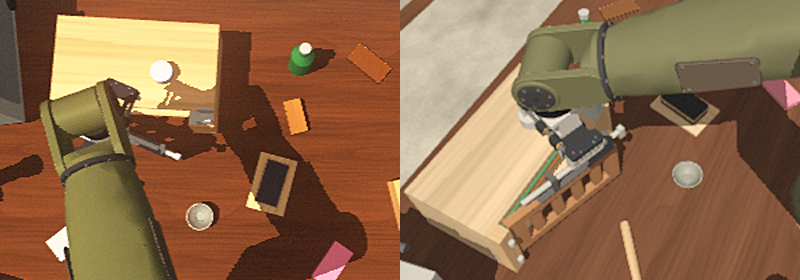

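The gate is ajar (rod at 21.7° against 2.1° when shut, so about 19.6°), the bolt is drawn, and the peg is held at (165,120) and (565,150). The pile is undisturbed and the bystanders are in place. I'm handing in now.

```bash
python3 -c "
from h import *
print(workorder.hand_in()); to(.5422,.2491,.2216,-22.2)"
```

```text
the job is handed in; nothing more can be done
None
the job is handed in; nothing more can be done
```

I handed the job in at about 23 s of the 72 s allowed. The pile is stacked, and the gate is being held open about 20 degrees.

- **Pile:** I laid the sheet on plate_a, then plate_b on the sheet. In the close wrist view, both are centred within about 0.5 mm of where plate_a was measured, and their angles agree within about 0.1 degree.
- **Setting down:** Each piece was lowered the last 2 mm slowly. I took no force reading at the moment of contact, so how gently they landed was not measured directly.
- **Bolt:** I lifted it about 14 mm and drew it back about 35 mm, to an estimated 39 to 40 mm of its 45 mm travel.
- **Gate:** The rod's direction changed by about 19.6 degrees and the tool turned 20. The gripper still holds the handle with a 30 N grip setting, and the measured force was about 3 N.
- **Other things:** The last top and side pictures show the pile and the visible bystanders undisturbed. The rack and rod jar were not in those crops, and I did not measure any bystander's position again.
- **Disagreement:** The top camera puts the pile about 4 mm nearer the robot in x than the wrist camera does. It showed much the same offset for plate_a before anything was moved, so I read it as calibration. I used the wrist camera for both grasps and both placings.

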